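# Load the powder sample changer and index it

### The job

Stand the loose sample jar upright in the empty pocket that is at the steel pointer of the sample carousel and let go of it. Then turn the carousel's knob one click clockwise (seen from above), so that the next empty pocket stands at the pointer, and let go.

Things in the scene. Friction and masses are not known exactly. Their poses are not given: they have to be found in the camera images.
- jar_center (a point): Centre (half-way up, z up) of the loose sample jar on the table: straight upright cylinder, 46 mm across, 76 mm tall, white with a black lid (top 16 mm, same width), 120 g. Two jars just like it stand in the carousel already. Beside it on the table stand, not to be taken, a wide low tub (72 mm across, 46 mm high) and a slim pointed bottle (26 mm across, 125 mm high).
- pocket (a point): Middle of the floor (42 mm above the table) of the pocket at the steel pointer, to be loaded; it turns with the carousel. x points to the carousel's axis, 100 mm away. Pockets are shallow conical cups, 14 mm deep, 54 mm wide inside at the floor, 68 at the mouth, 74 outside. With a jar held at its centre, the fingertips stay over the rim. The pointer's end is 60 mm high, 170 mm from the axis.
- knob_grip (a point): Centre of the black knob on the carousel's upright axis, 160 mm above the table, gripped from above: a bar 46 mm long (point's x), 14 mm thick (its y), 30 mm high, on a 22 mm column, turning with the carousel. At the start its x points from the pocket at the pointer to the axis. Jars in the carousel reach 118 mm above the table, lower than the knob's underside.
- carousel (a joint): Angle of the carousel (disc 276 mm across, six cups 60 degrees apart) in rad, 0 at the start, growing clockwise seen from above. A click mechanism inside holds it at each 60 degrees (1.047 rad): 0.2 N m frees it, past half-way it pulls on to the next. From the pocket to be loaded, the next two clockwise hold jars, the other three are empty.
Not all that is in view belongs to the job. What is shaped like the part that bears jar_center but blue or red is not meant.

How it is judged:
By the outcome, as a careful person would: the job done as asked, in the order asked, and still so for the second after the job is handed in, with the robot touching nothing.
It also fails if it takes over 51 s, if anything falls off the work surface, if the arm or the gripper's body presses on something with over 40 N, if the wrist force passes 120 N, or if a joint passes its speed limit or range.

### The arm

A 6-joint arm with a two-finger parallel gripper is mounted at the origin on the work surface. World frame = base frame: x ahead of the robot, y to its left, z up, the work surface at z = 0. Lengths are in m, angles in rad, forces in N, time in s.
With the tool pointing down it reaches from about 0.3 to 0.775 m from the base axis. Payload 14.6 kg.
Tool frame: the origin (TCP) lies on the mounting face of the last link; the fingertips stand 199 mm ahead of it and the grasp point (between the pads) lies 180 mm ahead of it; z points along the fingers, y is the direction in which the jaws open and shut (so a half turn about z gives the same grasp; the last joint's range is limited). The gripper opens to 94 mm and grips with 3 to 60 N. Pads are 16 mm wide; open, the fingers measure 119 mm over their backs; the gripper's body (75 mm by 177 mm) begins 78 mm behind the grasp point.
Start: joints at [-1.329, 0.3, 1.521, -0, 1.321, -0.067], TCP at [0.167, -0.524, 0.405] pointing down, gripper open.
Joint ranges: [-3.03, 3.03], [-0.79, 2.21], [0.23, 2.52], [-1.04, 4.18], [0, 3.07], [-2.55, 2.55]. Speed limits (rad/s): [2.22, 2.22, 2.57, 3.14, 3.14, 3.14].

### API

Orientations are given as [roll, pitch, yaw] about the fixed x, y, z axes, in that order (R = Rz(yaw) Ry(pitch) Rx(roll)).
In Python, from station import sensors, vision, job gives the robot as it stands. The module is installed in compiled form; this text tells all that it offers.
- The arm moves only by the tool arm_command, never from a script. Its argument "plan" is one flat list of numbers, 5 for each row, row after row: the closure, from -1 (fully open) to 1 (shut), so that 0 is half open, then the shift along the world's x, y, z scaled (see below), then the turn about the world's z scaled (see below). A call has 1 to 20 rows; each row is the pose to reach, as a shift and turn from the pose commanded when the call began; what a row does not reach only later rows make up. The controller multiplies each number of a shift by 400 mm and each number of a turn by 120 degrees. A row lasts 1/10 s, in which the tool goes at most 50 mm and 8.59 degrees, less where a joint would pass 70% of its speed; a pose out of reach is approached as far as the arm can. A call with a number of a shift or a turn outside -1 to 1 is refused whole. A call with a gripper value outside its range is refused whole. The fingers move at their own pace and stop on an object; "newtons" is the grip in N (left out, the last holds). Time passes only in rows, so rows that repeat a pose let the fingers close. It gives the time, the measured TCP pose, the force and the opening at its end, in the units of the state.
- sensors.get_obs(): the state, without advancing time (a new reading comes with each control period).
- vision.camera(name): name is "side" or "top" or "wrist"; returns the picture (420x560x3 uint8, blue, green, red); there is no depth.
- vision.camera_params(name): a dict with "intrinsics" (3x3 intrinsics, pixels), "rvec" (rotation vector, rad) and "tvec" (3), from world to camera coordinates, as OpenCV has them. Camera axes: x right, y down, z forward; pixel columns grow to the right and rows downward; lengths in m; the calibration is good to about 2 mm. The wrist camera is an equidistant fisheye: a pixel r from the principal point sees the ray r / f radians off the axis. A picture is of the moment at which its call begins: read the wrist's pose just before it. camera_params takes no time and is no camera call; for the wrist camera it gives the pose at the moment of the call.
- job.hand_in(): hands the job in, once; it reports no verdict.
Trained networks look in the newest picture that a camera, given by its name, has taken for a name from the list of things; names that differ only in an ending like _2 or _b are one class to them, and where a whole thing is asked for, a point or a joint stands for the part that bears it (a point fixed in the world has none). Each returns a list of dicts, best first, with "confidence" (0 to 1); they miss things now and then, are a little off and sometimes report something else, mostly with a low value. They report only what shows in the picture. A call takes as long as a camera call. They do not tell look-alikes from the thing itself.
- vision.search_frame(name, camera): "at" ([row, column] in pixels, amid what is visible of it).
- vision.silhouettes(name, camera): "mask" (420x560 bool, what is visible of it) and "at" ([row, column] in pixels, amid what is visible of it).
- vision.pinpoint(name, camera): "at" ([row, column] in pixels: a listed point, or the origin of a listed thing).
The state is a dict: "time_s": time; "qpos": joint angles; "joint_vel": joint speeds; "tau": joint torques, N m; "ee_pos": TCP position; "eef_rot": TCP orientation; "force": force on the tool from outside, world axes, zero at the start; "moment": the same for the moment, N m; "grip_width": finger opening in m.
Only numpy, scipy, OpenCV 4.12 (cv2) and the standard library are available. Lean on these libraries where they do the work, as an engineer would, in place of code of your own. Each camera call takes 0.05 s, during which the arm holds its last target.

## Working session

There is one attempt and no reset: what is moved stays moved. The work goes in short steps, Python scripts to look and compute and a tool call to move; the robot and the scene stay as the last step left them, time stands still between calls to the robot, and variables do not carry over. Pictures are saved under pics/ and viewed, and the job is handed in when it is done.

Besides the shell and the picture viewer there is one more tool, called after ">>>" in YAML: its name, and indented under it one key for each argument. arm_command: Moves the arm, as the interface text tells. Its arguments: {"type":"object","properties":{"plan":{"type":"array"},"newtons":{"type":"number"}},"required":["plan"]}

```bash
mkdir -p pics
cat > h.py <<'E'
import numpy as np, cv2
from station import sensors, vision, job
def P(n):
    p=vision.camera_params(n); return np.array(p["intrinsics"],float),cv2.Rodrigues(np.array(p["rvec"],float))[0],np.array(p["tvec"],float).ravel()
def ray(n,rc):
    K,R,t=P(n); u,v=rc[1],rc[0]
    x=(u-K[0,2])/K[0,0]; y=(v-K[1,2])/K[1,1]
    if n=="wrist":
        r=np.hypot(x,y); s=np.sin(r)/r if r>1e-9 else 1; d=np.array([x*s,y*s,np.cos(r)])
    else: d=np.array([x,y,1.])
    return -R.T@t, R.T@d
def atz(n,rc,z):
    o,d=ray(n,rc); return o+d*(z-o[2])/d[2]
def proj(n,p):
    K,R,t=P(n); c=R@np.array(p,float)+t
    if n=="wrist":
        th=np.arctan2(np.hypot(c[0],c[1]),c[2]); h=np.hypot(c[0],c[1]); x,y=c[0]/h*th,c[1]/h*th
    else: x,y=c[:2]/c[2]
    return [K[1,1]*y+K[1,2],K[0,0]*x+K[0,2]]
def tri(a,b):
    A=np.zeros((3,3));B=np.zeros(3)
    for n,rc in (a,b):
        o,d=ray(n,rc); d/=np.linalg.norm(d); M=np.eye(3)-np.outer(d,d); A+=M;B+=M@o
    return np.linalg.solve(A,B)
E
python3 - <<'E'
from h import *
np.set_printoptions(precision=4,suppress=True)
o=sensors.get_obs(); print(o["ee_pos"],o["eef_rot"],o["grip_width"],o["time_s"])
for n in("top","side"):
    im=vision.camera(n); cv2.imwrite(f"pics/{n}0.png",im)
    for k in("jar_center","pocket","knob_grip"):
        for r in vision.pinpoint(k,n)[:6]:
            z={"jar_center":.038,"pocket":.042,"knob_grip":.16}[k]
            print(n,k,np.round(r["at"],1),round(r["confidence"],2),atz(n,r["at"],z))
E
```

```text
[ 0.1671 -0.524   0.4041] [-3.1404 -0.0001  0.3088] 0.09440245564241022 0.0
top jar_center [173.5 297.6] 0.97 [ 0.5663 -0.116   0.038 ]
top jar_center [228.8 305. ] 0.85 [ 0.4687 -0.1301  0.038 ]
top jar_center [281.2 347. ] 0.83 [ 0.3793 -0.2039  0.038 ]
top pocket [209.5 179. ] 0.68 [0.4977 0.0901 0.042 ]
top knob_grip [142.9 140.7] 0.71 [0.5885 0.136  0.16  ]
side jar_center [258.9 317. ] 0.92 [ 0.5672 -0.1212  0.038 ]
side jar_center [315.8 220.9] 0.57 [ 0.3807 -0.2037  0.038 ]
side pocket [180.9 261.4] 0.56 [0.5025 0.0965 0.042 ]
side knob_grip [120.7 296.5] 0.59 [0.583  0.1328 0.16  ]
```

View pics/top0.png

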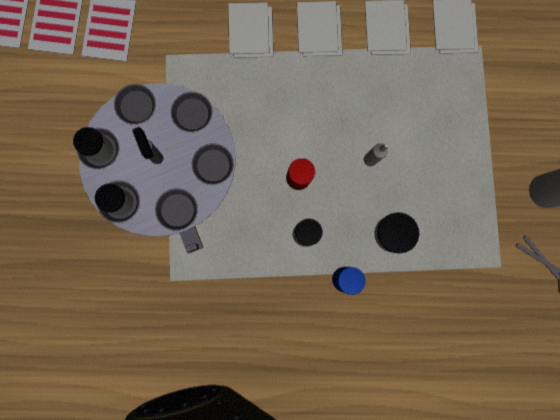

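View pics/side0.png

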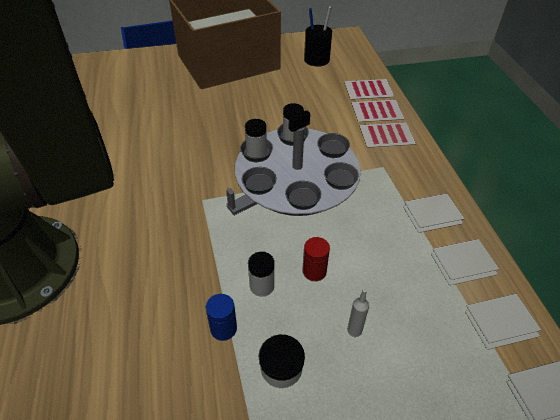

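Candidates in the top image are red (173,300), black-lidded (231,308) and blue (281,350). The black-lidded white one fits: red and blue are excluded, and the tub at (233,398) is wider and lower. I'll confirm this in a crop.

Run:
```python
from h import *
from scipy.optimize import least_squares
np.set_printoptions(precision=4,suppress=True)
t=cv2.imread("pics/top0.png"); s=cv2.imread("pics/side0.png")
a=cv2.resize(t[70:260,70:340],None,fx=2.0,fy=2.0,interpolation=3); b=cv2.resize(s[230:320,200:340],None,fx=2.4,fy=2.4,interpolation=3)
a=a[:,:540]; c=np.zeros((600,540,3),np.uint8); c[:380,:540]=a; c[380:380+b.shape[0],:b.shape[1]]=b[:220]
cv2.imwrite("pics/crop0.png",c)
# jar centre by both cams
vision.camera("top");T=vision.silhouettes("jar_center","top")
vision.camera("side");S=vision.silhouettes("jar_center","side")
for n,l in(("top",T),("side",S)):
    for r in l: print(n,r["at"],r["confidence"],r["mask"].sum())
def lid(img,box):
    g=img.max(2); r0,r1,c0,c1=box; m=(g[r0:r1,c0:c1]<55).astype(np.uint8)
    n,l,st,ce=cv2.connectedComponentsWithStats(m)
    k=1+np.argmax(st[1:,4]); return ce[k][::-1]+[r0,c0],st[k]
print(lid(t,(212,252,288,330)))
# expected outline of a cylinder at given xy in each cam
m=None
K=[("top",(142.9,140.7)),("side",(120.7,296.5))]
print("knob tri",tri(*K)); print("pocket tri",tri(("top",(209.5,179)),("side",(180.9,261.4))))
```

```text
top [279.2, 348.4] 0.95 699
top [228.0, 307.8] 0.83 635
top [174.4, 297.8] 0.83 723
side [260.6, 316.8] 0.8 959
side [275.6, 263.2] 0.66 1005
side [312.2, 223.6] 0.57 1132
(array([232.2496, 307.357 ]), array([  5,   7,  29,  27, 605], dtype=int32))
knob tri [0.5865 0.1368 0.1572]
pocket tri [0.4992 0.0889 0.0494]
```

View pics/crop0.png

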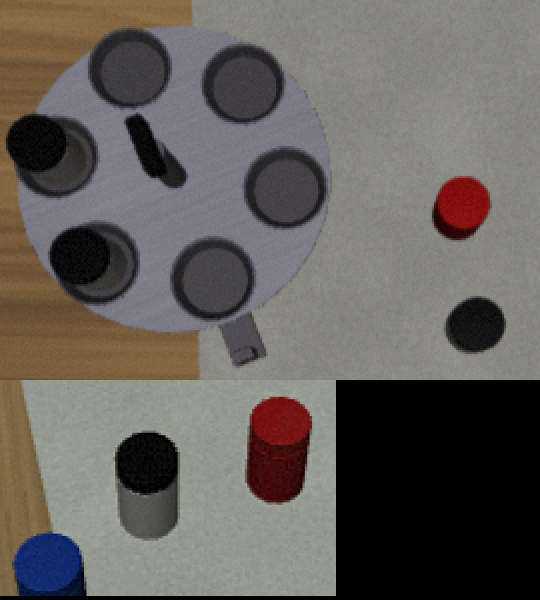

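Run:
```python
from h import *
from scipy.optimize import least_squares
np.set_printoptions(precision=4,suppress=True)
t=cv2.imread("pics/top0.png"); s=cv2.imread("pics/side0.png")
obs=[]
for n,img,seeds in(("top",t,[(209,176),(164,212),(112,191),(104,135)]),("side",s,[(181,260),(195,303),(176,342),(146,333)])):
    hsv=img.astype(int); m=((img.max(2)<100)).astype(np.uint8)
    print(n,[img[r,c].tolist() for r,c in seeds])
    N,l,st,ce=cv2.connectedComponentsWithStats(m)
    for r,c in seeds:
        k=l[r,c]; 
        if k==0: print("miss");continue
        cs,_=cv2.findContours((l==k).astype(np.uint8),cv2.RETR_EXTERNAL,cv2.CHAIN_APPROX_NONE)
        e=cv2.fitEllipse(max(cs,key=len)); print(n,st[k],np.round(e[0],1),np.round(e[1],1)); obs.append((n,e[0][::-1],k))
obs=[o for o in obs]
print([ (n,atz(n,p,.056)) for n,p,_ in obs])
```

```text
top [[74, 71, 73], [67, 65, 67], [69, 65, 68], [66, 60, 64]]
top [ 155  188   43   43 1415] [175.9 209.1] [41.2 41.9]
top [ 192  143   42   42 1362] [212.1 163.6] [40.3 41.2]
top [ 171   92   42   41 1324] [191.  111.5] [39.5 40.9]
top [ 114   84   42   41 1340] [134.4 103.8] [39.7 41.2]
side [[67, 65, 64], [63, 65, 63], [67, 64, 66], [64, 61, 61]]
side [242 167  35  28 754] [258.7 180. ] [27.1 33.5]
side [285 181  36  29 814] [302.8 194.6] [28.4 34.7]
side [324 162  35  28 747] [340.7 175.4] [26.7 33.8]
side [317 133  33  25 634] [333.  144.9] [24.2 31.4]
[('top', array([0.497 , 0.0934, 0.056 ])), ('top', array([0.5774, 0.034 , 0.056 ])), ('top', array([0.669 , 0.0735, 0.056 ])), ('top', array([0.6805, 0.1727, 0.056 ])), ('side', array([0.4953, 0.0859, 0.056 ])), ('side', array([0.5751, 0.027 , 0.056 ])), ('side', array([0.666 , 0.0662, 0.056 ])), ('side', array([0.6773, 0.1645, 0.056 ]))]
```

```bash
cat >> h.py <<'E'
from scipy.optimize import least_squares
def cupfit(obs,z=None):
    # obs (cam, rc, index) index cw from pointer negative... cups counter: angle a0 + k*60 (ccw from above)
    def f(p):
        zz=p[3] if z is None else z
        r=[]
        for n,rc,k in obs:
            a=p[2]+k*np.pi/3
            r+=list(np.array(proj(n,[p[0]+.1*np.cos(a),p[1]+.1*np.sin(a),zz]))-rc)
        return r
    s=least_squares(f,[.586,.134,np.arctan2(-.041,-.089),.056]); return s.x,np.sqrt(np.mean(s.fun**2))
E
python3 - <<'E'
from h import *
np.set_printoptions(precision=4,suppress=True)
T=[("top",p[::-1],k) for k,p in enumerate([(175.9,209.1),(212.1,163.6),(191,111.5),(134.4,103.8)])]
S=[("side",p[::-1],k) for k,p in enumerate([(258.7,180),(302.8,194.6),(340.7,175.4),(333,144.9)])]
for o,z in((T,.056),(S,.056),(T+S,None),(T+S,.056),(T,.042),(S,.042)): print(cupfit(o,z))
# camera pos and jar
for n in("top","side"): print(n,ray(n,(0,0))[0])
# jar: fit silhouettes
def outline(n,x,y,h0=0,h=.076,r=.023):
    a=np.linspace(0,2*np.pi,60); pts=np.array([proj(n,[x+r*np.cos(b),y+r*np.sin(b),z]) for z in(h0,h) for b in a])
    return cv2.convexHull(pts[:,::-1].astype(np.float32))
# background difference masks
best=[]
for n in("top","side"):
    vision.camera(n)
    L=vision.silhouettes("jar_center",n)
    tgt={"top":(231,308),"side":(276,262)}[n]
    r=min(L,key=lambda r:np.hypot(*(np.array(r["at"])-tgt))); m=r["mask"]
    ys,xs=np.nonzero(m); print(n,r["at"],ys.min(),ys.max(),xs.min(),xs.max())
    up=4
    def cost(p):
        c=outline(n,*p); k=np.zeros((420*up,560*up),np.uint8); cv2.fillPoly(k,[np.round((c+.5)*up).astype(np.int32)],1)
        mm=cv2.resize(m.astype(np.uint8),None,fx=up,fy=up,interpolation=0); return (k!=mm).sum()/up**2
    from scipy.optimize import minimize
    q=minimize(cost,[.469,-.13],method="Nelder-Mead",options=dict(initial_simplex=[[.46,-.135],[.475,-.135],[.467,-.12]]))
    print(n,q.x,q.fun,m.sum())
t=cv2.imread("pics/top0.png")
print("lid top", atz("top",(231.5,308),.076))
E
```

```text
(array([ 0.5888,  0.1332, -2.733 ,  0.056 ]), np.float64(0.05004175626566057))
(array([ 0.5862,  0.1257, -2.7315,  0.056 ]), np.float64(0.22383227689890126))
(array([ 0.5898,  0.1343, -2.7331,  0.0478]), np.float64(0.38489891535471005))
(array([ 0.588 ,  0.1314, -2.7323,  0.056 ]), np.float64(1.128348122731965))
(array([ 0.5917,  0.1352, -2.7329,  0.056 ]), np.float64(0.5120037339451133))
(array([ 0.5905,  0.1399, -2.735 ,  0.056 ]), np.float64(0.29509701593292353))
top [ 0.4101 -0.0427  0.9822]
side [ 0.3915 -0.6206  0.7451]
top [227.6, 306.0] 218 244 294 321Traceback (most recent call last):
  File "<stdin>", line 25, in <module>
    res = _minimize_neldermead(fun, x0, args, callback, bounds=bounds,
                               **options)
    fxcc = func(xcc)
    fx = function(np.copy(x), *(wrapper_args + args))
  File "<stdin>", line 22, in cost
  File "<stdin>", line 10, in outline
  File "h.py", line 15, in proj
    K,R,t=P(n); c=R@np.array(p,float)+t
          ~^^^
  File "h.py", line 4, in P
    p=vision.camera_params(n); return np.array(p["intrinsics"],float),cv2.Rodrigues(np.array(p["rvec"],float))[0],np.array(p["tvec"],float).ravel()
ValueError: time passes only in moves, steps and waits
```

```bash
python3 - <<'E'
s=open("h.py").read().replace("def P(n):\n","_c={}\ndef P(n):\n    if n not in _c or n=='wrist': _c[n]=P_(n)\n    return _c[n]\ndef P_(n):\n"); open("h.py","w").write(s)
E
python3 - <<'E'
from h import *
from scipy.optimize import minimize
np.set_printoptions(precision=4,suppress=True)
print(sensors.get_obs()["time_s"])
def outline(n,x,y,h0=0,h=.076,r=.023):
    a=np.linspace(0,2*np.pi,60); pts=np.array([proj(n,[x+r*np.cos(b),y+r*np.sin(b),z]) for z in(h0,h) for b in a])
    return cv2.convexHull(pts[:,::-1].astype(np.float32))
for n in("top","side"):
    vision.camera(n)
    L=vision.silhouettes("jar_center",n)
    tgt={"top":(231,308),"side":(276,262)}[n]
    m=min(L,key=lambda r:np.hypot(*(np.array(r["at"])-tgt)))["mask"]
    mm=cv2.resize(m.astype(np.uint8),None,fx=4,fy=4,interpolation=0)
    def cost(p):
        c=outline(n,*p); k=np.zeros((1680,2240),np.uint8); cv2.fillPoly(k,[np.round((c+.5)*4).astype(np.int32)],1)
        return (k!=mm).sum()/16
    q=minimize(cost,[.469,-.13],method="Nelder-Mead",options=dict(initial_simplex=[[.46,-.135],[.475,-.135],[.467,-.12]]))
    print(n,q.x,q.fun,m.sum())
print("lid top", atz("top",(231.5,308),.076))
E
```

```text
0.7
top [ 0.4627 -0.1325] 35.4375 649
side [ 0.4602 -0.1342] 48.25 1037
lid top [ 0.4619 -0.1316  0.076 ]
```

>>> arm_command:
  plan: [-1, 0.7375, 0.9775, -0.1, 0.0476, -1, 0.7375, 0.9775, -0.1, 0.0476, -1, 0.7375, 0.9775, -0.1, 0.0476, -1, 0.7375, 0.9775, -0.1, 0.0476, -1, 0.7375, 0.9775, -0.1, 0.0476, -1, 0.7375, 0.9775, -0.1, 0.0476, -1, 0.7375, 0.9775, -0.1, 0.0476, -1, 0.7375, 0.9775, -0.1, 0.0476, -1, 0.7375, 0.9775, -0.1875, 0.0476, -1, 0.7375, 0.9775, -0.1875, 0.0476, -1, 0.7375, 0.9775, -0.1875, 0.0476, -1, 0.7375, 0.9775, -0.1875, 0.0476, -1, 0.7375, 0.9775, -0.1875, 0.0476, -1, 0.7375, 0.9775, -0.1875, 0.0476]
  newtons: 25

```text
time_s: 2.3
ee_pos: [0.4617, -0.134, 0.3304]
eef_rot: [3.141, -0.001, 0.407]
force: [-0.3, 0.7, 0.2]
grip_width: 0.0941
```

Run:
```python
from h import *
np.set_printoptions(precision=4,suppress=True)
o=sensors.get_obs(); print(o["ee_pos"],o["eef_rot"],o["time_s"],o["qpos"])
Pw=P("wrist"); import h; 
im=vision.camera("wrist"); cv2.imwrite("pics/w1.png",im)
for r in vision.pinpoint("jar_center","wrist")[:4]: print(r["at"],r["confidence"],atz("wrist",r["at"],.038))
print(proj("wrist",[.462,-.133,.076]),proj("wrist",[.462,-.133,.038]))
```

```text
[ 0.4617 -0.134   0.3304] [ 3.1407 -0.0009  0.4068] 2.3 [-0.3587  0.2257  1.7986 -0.0001  1.116   0.8053]
[312.3, 318.7] 0.8 [ 0.3834 -0.2065  0.038 ]
[np.float64(230.1686554966846), np.float64(282.33345805904713)] [np.float64(215.83527412733), np.float64(282.39624881391535)]
```

View pics/w1.png

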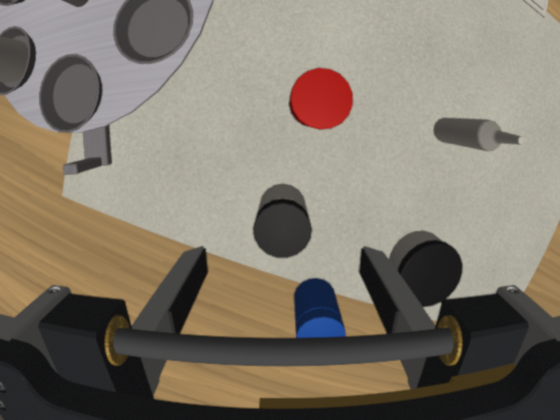

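>>> arm_command:
  plan: [-1, 0, 0, -0.1, 0, -1, 0, 0, -0.2, 0, -1, 0, 0, -0.27, 0, -1, 0, 0, -0.27, 0, -1, 0, 0, -0.27, 0, 1, 0, 0, -0.27, 0, 1, 0, 0, -0.27, 0, 1, 0, 0, -0.27, 0, 1, 0, 0, -0.27, 0, 1, 0, 0, -0.27, 0, 1, 0, 0, -0.27, 0, 1, 0, 0, -0.27, 0, 1, 0, 0, -0.27, 0, 1, 0, 0, -0.2, 0, 1, 0, 0, -0.1, 0, 1, 0, 0, 0, 0, 1, 0, 0, 0.03, 0, 1, 0, 0, 0.03, 0, 1, 0, 0, 0.03, 0]
  newtons: 25

```text
time_s: 4.3
ee_pos: [0.4619, -0.1329, 0.3401]
eef_rot: [-3.14, 0.001, 0.408]
force: [-0.9, 0.1, -1.5]
grip_width: 0.0456
```

Run:
```python
from h import *
np.set_printoptions(precision=4,suppress=True)
o=sensors.get_obs(); print(o["ee_pos"],o["eef_rot"],o["time_s"],o["grip_width"],o["force"])
p=P("wrist"); im=vision.camera("wrist"); cv2.imwrite("pics/w2.png",im)
s=vision.camera("side"); cv2.imwrite("pics/s2.png",s)
cv2.imwrite("pics/ws2.png",np.hstack([cv2.resize(im,(400,300)),cv2.resize(s,(400,300))]))
```

```text
[ 0.4619 -0.1329  0.3401] [-3.1402  0.0014  0.4084] 4.3 0.045596173793563836 [-0.8758  0.0636 -1.5342]
```

View pics/ws2.png

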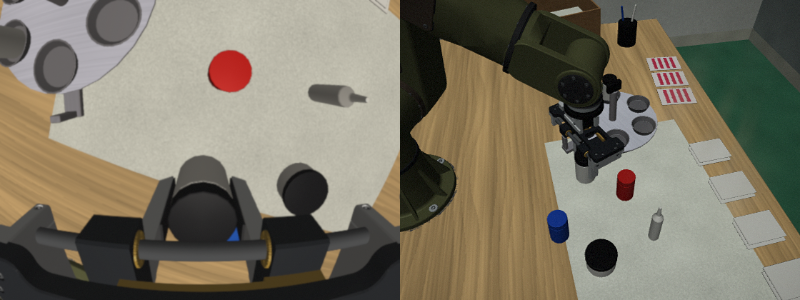

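Run:
```python
from h import *
np.set_printoptions(precision=4,suppress=True)
print(proj("wrist",[.462,-.133,.194]))
im=cv2.imread("pics/w2.png"); cv2.imwrite("pics/w2c.png",cv2.resize(im[200:350,180:380],None,fx=3,fy=3))
im2=im.copy()
for b in np.linspace(0,2*np.pi,80):
    for z in(.194,.134):
        r,c=proj("wrist",[.462+.023*np.cos(b),-.133+.023*np.sin(b),z]); cv2.circle(im2,(int(round(c)),int(round(r))),0,(0,255,0),-1)
    r,c=proj("wrist",[.497+.034*np.cos(b),.0941+.034*np.sin(b),.056]); cv2.circle(im2,(int(round(c)),int(round(r))),0,(0,255,255),-1)
cv2.imwrite("pics/w2o.png",im2)
```

```text
[np.float64(307.99976814191587), np.float64(284.59356824911634)]
```

View pics/w2o.png

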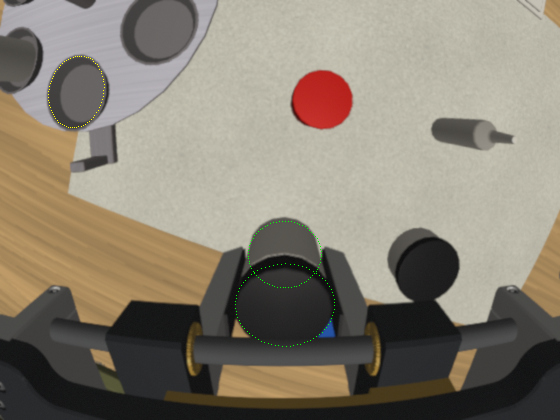

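>>> arm_command:
  plan: [1, 0.02, 0.12, 0, 0, 1, 0.04, 0.24, 0, 0, 1, 0.055, 0.36, 0, 0, 1, 0.07, 0.48, 0, 0, 1, 0.0875, 0.5675, 0, 0, 1, 0.0875, 0.5675, 0, 0, 1, 0.0875, 0.5675, 0, 0, 1, 0.0875, 0.5675, -0.08, 0, 1, 0.0875, 0.5675, -0.08, 0, 1, 0.0875, 0.5675, -0.08, 0]

```text
time_s: 5.4
ee_pos: [0.4972, 0.0931, 0.3096]
eef_rot: [-3.141, 0.002, 0.407]
force: [-0.1, 0.4, -1.6]
grip_width: 0.0459
```

Run:
```python
from h import *
np.set_printoptions(precision=4,suppress=True)
o=sensors.get_obs(); e=o["ee_pos"]; print(e,o["eef_rot"],o["time_s"],o["qpos"])
p=P("wrist"); h_={'wrist':p}
import h; h.P=lambda n:p
im2=vision.camera("wrist")
def circ(x,y,z,R,col):
  for b in np.linspace(0,2*np.pi,90):
    r,c=proj("wrist",[x+R*np.cos(b),y+R*np.sin(b),z])
    if 0<=r<420 and 0<=c<560: im2[int(r),int(c)]=col
zz=e[2]-.222
circ(e[0],e[1],zz+.076,.023,(0,255,0)); circ(e[0],e[1],zz,.023,(0,255,0))
A=np.array([.589,.1338])
for k in range(6):
    a=-2.733+k*np.pi/3; q=A+.1*np.array([np.cos(a),np.sin(a)]); circ(*q,.056,.034,(0,255,255)); circ(*q,.042,.027,(255,255,0))
for s in(-1,1):
  for w in (-1,1):
    th=.4086; d=np.array([np.cos(th),np.sin(th)]);n=np.array([-d[1],d[0]])
    r,c=proj("wrist",[*(A+s*.023*d+w*.007*n),.175]); cv2.circle(im2,(int(c),int(r)),2,(0,0,255),-1)
cv2.imwrite("pics/w3.png",im2)
```

```text
[0.4972 0.0931 0.3096] [-3.1412  0.0016  0.4072] 5.4 [ 0.1127  0.3059  1.7496 -0.0001  1.0878  1.2764]
```

View pics/w3.png

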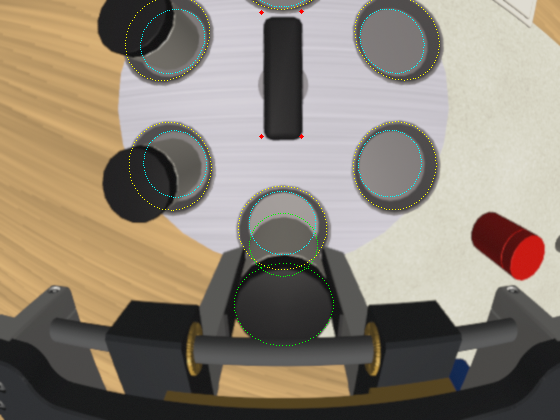

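>>> arm_command:
  plan: [1, 0, 0.002, -0.05, 0, 1, 0, 0.002, -0.08, 0, 1, 0, 0.002, -0.095, 0, 1, 0, 0.002, -0.1075, 0, 1, 0, 0.002, -0.1075, 0, 1, 0, 0.002, -0.1075, 0]

```text
time_s: 6.05
ee_pos: [0.4973, 0.0948, 0.2671]
eef_rot: [3.141, -0.001, 0.408]
force: [0.5, -0.6, -1.0]
grip_width: 0.0457
```

Run:
```python
from h import *
s=vision.camera("side"); cv2.imwrite("pics/s4.png",cv2.resize(s[70:250,170:400],None,fx=3,fy=3))
```

```text
(no output)
```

View pics/s4.png

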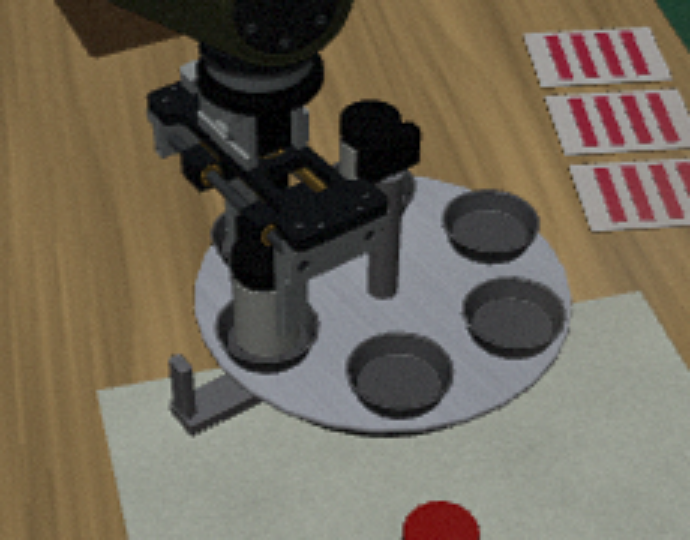

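>>> arm_command:
  plan: [1, 0, 0, -0.004, 0, 1, 0, 0, -0.006, 0, 1, 0, 0, -0.006, 0, 1, 0, 0, -0.006, 0]

```text
time_s: 6.5
ee_pos: [0.4972, 0.0948, 0.2643]
eef_rot: [3.142, -0.0, 0.408]
force: [-0.2, 0.4, -1.6]
grip_width: 0.0456
```

>>> arm_command:
  plan: [1, 0, 0, -0.003, 0, 1, 0, 0, -0.003, 0, 1, 0, 0, -0.003, 0]

```text
time_s: 6.8
ee_pos: [0.4972, 0.0948, 0.2636]
eef_rot: [3.141, -0.001, 0.409]
force: [-2.6, -0.8, 6.4]
grip_width: 0.0453
```

>>> arm_command:
  plan: [0, 0, 0, 0.001, 0, -0.5, 0, 0, 0.001, 0, -0.7, 0, 0, 0.001, 0, -0.7, 0, 0, 0.001, 0, -0.7, 0, 0, 0.001, 0, -0.7, 0, 0, 0.001, 0, -0.7, 0, 0, 0.05, 0, -0.7, 0, 0, 0.13, 0, -0.7, 0, 0, 0.25, 0, -0.7, 0, 0, 0.35, 0, -0.7, 0, 0, 0.35, 0, -0.7, 0, 0, 0.35, 0]

```text
time_s: 8.0
ee_pos: [0.497, 0.0948, 0.4032]
eef_rot: [3.141, -0.001, 0.408]
force: [-0.6, 0.3, -1.0]
grip_width: 0.0799
```

Run:
```python
from h import *
np.set_printoptions(precision=4,suppress=True)
o=sensors.get_obs(); e=o["ee_pos"]; print(e,o["eef_rot"],o["time_s"],o["qpos"])
p=P("wrist")
im2=vision.camera("wrist"); s=vision.camera("side")
import h; P0=h.P; h.P=lambda n:p if n=="wrist" else P0(n)
def circ(x,y,z,R,col):
  for b in np.linspace(0,2*np.pi,90):
    r,c=proj("wrist",[x+R*np.cos(b),y+R*np.sin(b),z])
    if 0<=r<420 and 0<=c<560: im2[int(r),int(c)]=col
A=np.array([.589,.1338])
a=-2.733; q=A+.1*np.array([np.cos(a),np.sin(a)]); circ(*q,.056,.034,(0,255,255)); circ(*q,.118,.023,(0,255,0))
for s_ in(-1,1):
  for w in (-1,1):
    th=.4086; d=np.array([np.cos(th),np.sin(th)]);n=np.array([-d[1],d[0]])
    r,c=proj("wrist",[*(A+s_*.023*d+w*.007*n),.175]); cv2.circle(im2,(int(c),int(r)),2,(0,0,255),-1)
cv2.imwrite("pics/w5.png",np.hstack([im2[:,140:],cv2.resize(s[70:250,200:380],(380,420))[:,:380]]))
```

```text
[0.497  0.0948 0.4032] [ 3.1413 -0.001   0.4085] 8.0 [0.1161 0.2028 1.6459 0.     1.2919 1.2784]
```

View pics/w5.png

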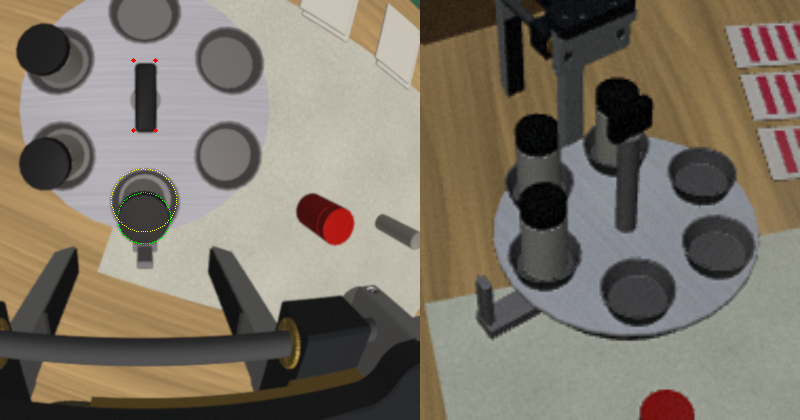

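>>> arm_command:
  plan: [-0.7, 0.115, 0.05, 0, 0, -0.7, 0.23, 0.0975, 0, 0, -0.7, 0.23, 0.0975, 0, 0, -0.7, 0.23, 0.0975, -0.05, 0, -0.7, 0.23, 0.0975, -0.12, 0, -0.7, 0.23, 0.0975, -0.153, 0, -0.7, 0.23, 0.0975, -0.153, 0, -0.7, 0.23, 0.0975, -0.153, 0]

```text
time_s: 8.9
ee_pos: [0.5892, 0.1337, 0.3425]
eef_rot: [3.142, -0.0, 0.408]
force: [-0.5, -1.0, 0.8]
grip_width: 0.08
```

Run:
```python
from h import *
o=sensors.get_obs(); print(o["qpos"],o["force"])
s=vision.camera("side");w=vision.camera("wrist")
cv2.imwrite("pics/w6.png",np.hstack([w[:,140:],cv2.resize(s[70:250,200:380],(380,420))]))
```

```text
[1.62614267e-01 4.73424487e-01 1.43005536e+00 8.97771689e-06
 1.23773978e+00 1.32499111e+00] [-0.53063566 -0.996963    0.7745894 ]
```

View pics/w6.png

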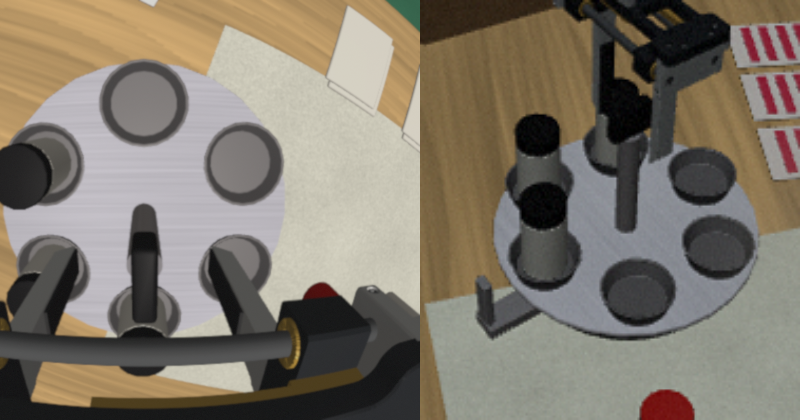

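>>> arm_command:
  plan: [0.4, 0, 0, 0, 0, 0.8, 0, 0, 0, 0, 1, 0, 0, 0, 0, 1, 0, 0, 0, 0, 1, 0, 0, 0, 0, 1, 0, 0, 0, 0, 1, 0, 0, 0, 0, 1, 0, 0, 0, 0]
  newtons: 45

```text
time_s: 9.8
ee_pos: [0.5893, 0.1334, 0.3419]
eef_rot: [3.14, -0.0, 0.408]
force: [0.2, -1.2, -0.5]
grip_width: 0.0198
```

>>> arm_command:
  plan: [1, 0, 0, 0, 0, 1, 0, 0, 0, 0, 1, 0, 0, 0, 0]

```text
time_s: 10.1
ee_pos: [0.5893, 0.1334, 0.3418]
eef_rot: [3.141, -0.0, 0.408]
force: [2.7, -5.3, -0.7]
grip_width: 0.0193
```

Run:
```python
from h import *
o=sensors.get_obs(); print(o["grip_width"],o["force"],o["moment"])
s=vision.camera("side");w=vision.camera("wrist")
cv2.imwrite("pics/w7.png",np.hstack([cv2.resize(w[180:390,180:390],(420,420)),cv2.resize(s[70:250,200:380],(380,420))]))
```

```text
0.019309878985254506 [ 2.67799412 -5.27331262 -0.73930222] [-0.94938607 -0.45813629  0.01799187]
```

View pics/w7.png

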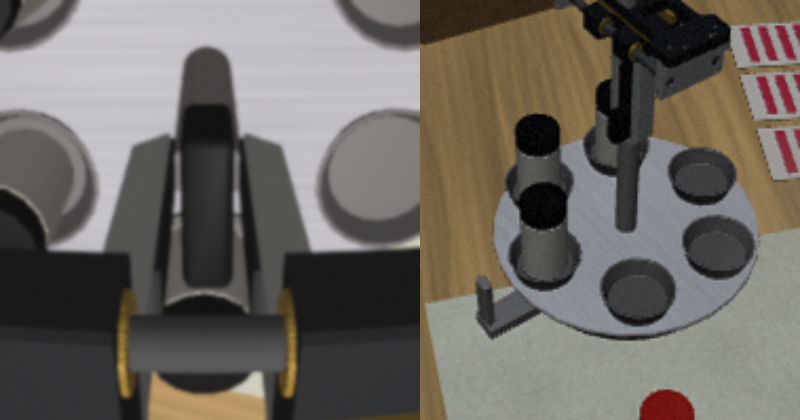

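The fingertips stopped on the 22 mm column just below the bar, at 19 mm opening and 4 mm too low. I'll open, rise 10 mm and close again.

>>> arm_command:
  plan: [0.3, 0, 0, 0, 0, 0.3, 0, 0, 0, 0, 0.3, 0, 0, 0, 0, 0.3, 0, 0, 0.0275, 0, 0.3, 0, 0, 0.0275, 0, 0.3, 0, 0, 0.0275, 0, 1, 0, 0, 0.0275, 0, 1, 0, 0, 0.0275, 0, 1, 0, 0, 0.0275, 0, 1, 0, 0, 0.0275, 0, 1, 0, 0, 0.0275, 0, 1, 0, 0, 0.0275, 0, 1, 0, 0, 0.0275, 0, 1, 0, 0, 0.0275, 0]

```text
time_s: 11.6
ee_pos: [0.5893, 0.1333, 0.3527]
eef_rot: [3.141, 0.0, 0.408]
force: [2.6, -4.4, -1.3]
grip_width: 0.0137
```

Gripping the 14 mm bar now, so I'll turn clockwise.

>>> arm_command:
  plan: [1, 0, 0, 0, -0.02, 1, 0, 0, 0, -0.05, 1, 0, 0, 0, -0.08, 1, 0, 0, 0, -0.11, 1, 0, 0, 0, -0.14, 1, 0, 0, 0, -0.17, 1, 0, 0, 0, -0.2, 1, 0, 0, 0, -0.23, 1, 0, 0, 0, -0.26, 1, 0, 0, 0, -0.29, 1, 0, 0, 0, -0.32, 1, 0, 0, 0, -0.35, 1, 0, 0, 0, -0.38, 1, 0, 0, 0, -0.41, 1, 0, 0, 0, -0.44, 1, 0, 0, 0, -0.47, 1, 0, 0, 0, -0.49, 1, 0, 0, 0, -0.5, 1, 0, 0, 0, -0.5, 1, 0, 0, 0, -0.5, 0]

```text
schema error: expected a multiple of 5 numbers
```

>>> arm_command:
  plan: [1, 0, 0, 0, -0.02, 1, 0, 0, 0, -0.05, 1, 0, 0, 0, -0.08, 1, 0, 0, 0, -0.11, 1, 0, 0, 0, -0.14, 1, 0, 0, 0, -0.17, 1, 0, 0, 0, -0.2, 1, 0, 0, 0, -0.23, 1, 0, 0, 0, -0.26, 1, 0, 0, 0, -0.29, 1, 0, 0, 0, -0.32, 1, 0, 0, 0, -0.35, 1, 0, 0, 0, -0.38, 1, 0, 0, 0, -0.41, 1, 0, 0, 0, -0.44, 1, 0, 0, 0, -0.47, 1, 0, 0, 0, -0.49, 1, 0, 0, 0, -0.5, 1, 0, 0, 0, -0.5, 1, 0, 0, 0, -0.5]

```text
time_s: 13.6
ee_pos: [0.5893, 0.1321, 0.3527]
eef_rot: [3.138, -0.002, -0.64]
force: [-2.5, -17.5, 2.7]
grip_width: 0.0135
```

Run:
```python
from h import *
o=sensors.get_obs(); print(o["grip_width"],o["force"],o["moment"],o["qpos"])
s=vision.camera("side");w=vision.camera("wrist")
cv2.imwrite("pics/w8.png",np.hstack([w[:,80:500],cv2.resize(s[70:250,200:380],(380,420))]))
```

```text
0.013519678475679387 [ -2.49600067 -17.46080759   2.70441701] [-2.82320674  0.28403294  0.04325722] [ 0.1602569   0.46355505  1.41978786 -0.00384841  1.25979163  2.37224164]
```

View pics/w8.png

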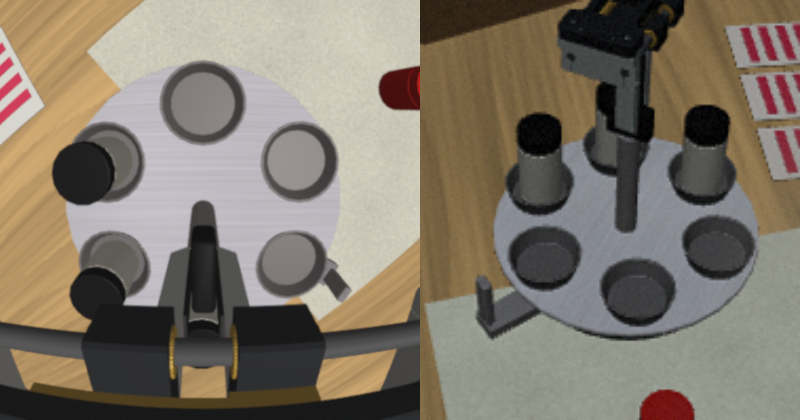

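>>> arm_command:
  plan: [1, 0, -0.003, 0, -0.0005, 0.7, 0, -0.003, 0, 0, 0.4, 0, -0.003, 0, 0, 0.3, 0, -0.003, 0, 0, 0.3, 0, -0.003, 0, 0, 0.3, 0, -0.003, 0, 0, 0.3, 0, -0.003, 0, 0, 0.3, 0, -0.003, 0.06, 0, 0.3, 0, -0.003, 0.15, 0, 0.3, 0, -0.003, 0.25, 0, 0.3, -0.2, -0.2, 0.25, 0, 0.3, -0.4, -0.4, 0.25, 0, 0.3, -0.5, -0.6, 0.25, 0, 0.3, -0.5, -0.8, 0.25, 0, 0.3, -0.5, -0.8, 0.25, 0, 0.3, -0.5, -0.8, 0.25, 0, 0.3, -0.5, -0.8, 0.25, 0, 0.3, -0.5, -0.8, 0.25, 0]

```text
time_s: 15.5
ee_pos: [0.3875, -0.1883, 0.4532]
eef_rot: [3.141, -0.001, -0.64]
force: [0.4, -0.7, -0.8]
grip_width: 0.0326
```

Run:
```python
from h import *
np.set_printoptions(precision=4,suppress=True)
o=sensors.get_obs(); print(o["grip_width"],o["force"],o["qpos"])
t=vision.camera("top");s=vision.camera("side")
cv2.imwrite("pics/t9.png",t)
cv2.imwrite("pics/w9.png",np.hstack([cv2.resize(t[70:260,60:250],(420,420)),cv2.resize(s[70:250,200:380],(380,420))]))
m=(t.max(2)<100).astype(np.uint8); N,l,st,ce=cv2.connectedComponentsWithStats(m); obs=[]
for k,(r,c) in enumerate([(209,176),(164,212),(112,191)]):
    if l[r,c]==0: print("miss",k);continue
    cs,_=cv2.findContours((l==l[r,c]).astype(np.uint8),cv2.RETR_EXTERNAL,cv2.CHAIN_APPROX_NONE); e=cv2.fitEllipse(cs[0]); print(e); obs.append(("top",e[0][::-1],k))
print(cupfit(obs,.056))
```

```text
0.03257662152654158 [ 0.38   -0.6552 -0.8461] [-0.5372 -0.0085  1.7603 -0.0003  1.389   1.6738]
((175.83126831054688, 209.2035369873047), (39.996795654296875, 41.44643783569336), 66.28022003173828)
((212.15281677246094, 163.7657012939453), (39.4290771484375, 40.67020797729492), 81.02159881591797)
((191.14271545410156, 111.70213317871094), (38.784481048583984, 40.27067565917969), 78.37287139892578)
(array([ 0.5887,  0.1331, -2.7347,  0.056 ]), np.float64(0.03968463986922699))
```

View pics/w9.png

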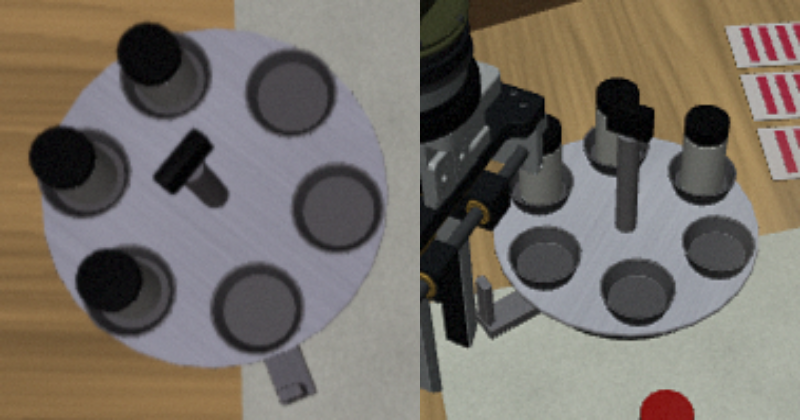

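The carousel sits on the click: its angle is within 0.002 rad of the original cup pattern. An empty pocket is at the pointer, three jars stand upright, and the arm is clear.

```bash
python3 -c "
from station import job; print(job.hand_in())"
```

```text
the job is handed in; nothing more can be done
None
```

The loose jar is standing in the pocket that was at the pointer, and the carousel has been turned one click clockwise. I handed the job in at about 15.6 s of the 51 s allowed.

- **Jar:** I took the white jar with the black lid, not the red or blue look-alikes. I set it down until light floor contact showed (about 6 N), then let go. The wrist and side pictures taken right after showed it upright in the pocket.
- **Knob:** My first grip was about 4 mm too low and closed on the column below the bar (19 mm opening instead of 14). I opened, rose about 10 mm and gripped the bar properly at 13.7 mm. During the 60° turn a sideways force of about 17 N built up because my axis estimate was about 1 mm off. I shifted slightly to ease it before letting go.
- **Last checks:** Refitting the cups in the final top picture puts the carousel within 0.002 rad of a full click, with an empty pocket at the pointer. All three jars are upright, the gripper is open and the arm is clear. No final check failed or disagreed.

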